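Open the slanted oil filler

TASK

Swing the keeper bar well aside (at least 80 degrees) from over the oil reservoir's filler cap, then unscrew the cap counter-clockwise until it comes free, keeping hold of it so that it does not fall. Set it down gently, open side down and flat, in the empty bay of the parts tray, let go, and leave the keeper open and the eyepiece, bottle and jar where they stand.

Things in the scene. Friction and masses are not known exactly. Their poses are not given: they have to be found in the camera images.
- cap_center (a point): the filler cap's centre, on its axis, 15 mm above the mouth and 15 mm below the flat top; z points out of the flat top. Ribbed black plastic screw cap, 48 mm in diameter (49 over the ribs), 30 mm high, about 60 g, open underneath, 24 mm deep. At the start it is screwed fully on, its axis 30 degrees from vertical. Its round side may be gripped at any angle.
- neck_rim (a point): centre of the rim of the reservoir's filler neck. z: the neck axis, up and 30 degrees towards the tank's front; x: up the slope to the tank's back; y: to the side of the keeper post. Thread 38 mm in outer diameter. With the cap screwed on, its mouth is 24 mm below this point and its top 6 mm above. A 64 mm wide flange has its top 26 mm below this point.
- keeper (a joint): angle of the keeper bar in rad: 0 lies square across over the cap (5 mm above its top), grows as the pin end swings up the slope (neck x direction) and round to the post side, stop at 2.0. It stays where it is left and turns with light friction (0.05 N m).
- keeper_pivot (a point): pivot of the keeper on top of its 12 mm post, at the level of the bar's underside, 72 mm from the neck axis on the neck's y side; same axes as neck_rim. The bar is steel, 13 mm wide and 6 mm thick.
- keeper_pin (a point): finger pin at the free end of the keeper bar, 86 mm from the pivot: 8 mm in diameter, its top 8 mm above this point, the bar's top 6 mm below this point (the pin stands 14 mm above the bar), parallel to the neck axis; to be pushed sideways.
- tray_free (a point): centre of the floor of the empty bay of a low fixed grey plastic tray (92 x 196 x 11 mm, walls 3 mm, floor 3 mm above the bench at this point). The bay is 86 mm (x) by 93 mm (y); the other bay lies on the -y side behind a divider. The tray may lie at any yaw.
- eyepiece: bystander: black eyepiece, 35 mm diameter, 42 mm high, standing in the other bay; origin at its underside
- oil_bottle: bystander: amber dropper bottle, 37 mm diameter, 99 mm high, standing beside the reservoir on the side away from the keeper post; origin at its underside
- grease_jar: bystander: jar with black lid, 46 mm diameter, 34 mm high, standing beside the reservoir on the keeper post side; origin at its underside
- cap: the same cap, origin at the centre of its mouth. Two-start right-hand thread, easy running: turned counter-clockwise (looking at its top) it rises 10 mm per turn and comes free after about 1.1 turns (400 degrees); then it lifts off along the neck axis, and 30 mm of lift clears the rim. It has a little play and stays put when let go between twists.
- reservoir: fixed grey steel oil tank, 116 x 110 mm on a 136 x 126 mm foot, with a sloped top (90 mm along the slope, 104 mm wide) up to 108 mm high; origin at the centre of its underside, front to -x. The neck stands square on the slope.

How it is judged:
On the way, in this order (a step that is already met when the one before it is completed fails the run):
1. keeper swung at least 75 degrees aside while the cap is still on (value of joint keeper above 1.31 rad and z of cap_center in the frame of neck_rim below 0 m), for 0.1 s.
2. cap free of the neck and held in the fingers (z of cap_center in the frame of neck_rim above 0.017 m and contact force between the fingers and cap above 1 N), for 0.1 s.
At the end, for the whole second after the job is handed in: the cap rests flat (within 6 degrees), open side down, on the floor of the empty bay, its centre within 30 mm of the bay's centre, released and still; the keeper is still at least 75 degrees open (horizontal distance between cap_center and tray_free below 0.03 m and z of cap_center in the frame of tray_free below 0.019 m and angle between cap_center's own z axis and vertical below 0.1 rad and linear speed of cap below 0.02 m/s and value of joint keeper above 1.31 rad); the robot touches nothing.
It fails at once if the cap is dropped or put down outside the empty bay (height (world z) of cap_center below 0.04 m and horizontal distance between cap_center and tray_free above 0.07 m).
It fails at once if the cap is dropped into the bay (faster than 0.5 m/s) (z of cap_center in the frame of tray_free below 0.03 m and horizontal distance between cap_center and tray_free below 0.07 m and linear speed of cap above 0.5 m/s).
It fails at once if the eyepiece is shifted over 15 mm (distance of eyepiece from where it was at the start of the episode above 0.015 m).
It fails at once if the bottle is shifted over 15 mm (distance of oil_bottle from where it was at the start of the episode above 0.015 m).
It fails at once if the jar is shifted over 15 mm (distance of grease_jar from where it was at the start of the episode above 0.015 m).
It also fails if it takes over 72 s, if anything falls off the work surface, if the arm or the gripper's body presses on something with over 40 N, if the wrist force passes 120 N, or if a joint passes its speed limit or range.

ROBOT

A 6-joint arm with a two-finger parallel gripper is mounted at the origin on a cart in front of the work surface, level with it; the furniture and walls round the work are solid. World frame = base frame: x ahead of the robot, y to its left, z up, the work surface at z = 0. Lengths are in m, angles in rad, forces in N, time in s.
With the tool pointing down it reaches from about 0.35 to 0.8 m from the base axis. Payload 7.3 kg.
Tool frame: the origin (TCP) lies midway between the tips of the shut fingers; the grasp point (between the pads) lies 19 mm behind it; z points along the fingers, y is the line along which they close (so a half turn about z gives the same grasp; the last joint's range is limited). The gripper opens to 85 mm and grips with 20 to 120 N. Pads are 22 mm wide; open, the fingers measure 114 mm over their backs; the gripper's body (76 mm by 85 mm) begins 54 mm behind the grasp point. The pads swing forward as they close: fully open they stand 13 mm farther back than shut.
Start: joints at [-1.364, 0.342, 1.524, -0, 1.275, -0.146], TCP at [0.181, -0.493, 0.231] pointing down, gripper open.
Joint ranges: [-2.53, 2.53], [-0.77, 2.02], [0.04, 2.7], [-1, 4.14], [0.28, 2.66], [-3.11, 3.11]. Speed limits (rad/s): [2.57, 2.57, 3.14, 3.14, 3.14, 3.14].

INTERFACE

Orientations are given as [roll, pitch, yaw] about the fixed x, y, z axes, in that order (R = Rz(yaw) Ry(pitch) Rx(roll)).
In Python, from rig import sense, camera, get_calibration, finish_job, outline_of, spot_point gives the robot as it stands. The module is installed in compiled form; this text tells all that it offers.
- The arm moves only by the tool apply_moves, never from a script. Its argument "rows" is a list of rows, each a list of 7 numbers: the finger opening in m, from 0 to 0.0854, then the shift along the world's x, y, z in m, then the turn, a rotation vector about the world's x, y, z in degrees. A call has 1 to 12 rows; each row is the pose to reach, as a shift and turn from the pose commanded when the call began; what a row does not reach only later rows make up. A row lasts 1/10 s, in which the tool goes at most 50 mm and 8.59 degrees, less where a joint would pass 70% of its speed; a pose out of reach is approached as far as the arm can. A call with a gripper value outside its range is refused whole. The fingers move at their own pace and stop on an object; "grip_force" is the grip in N (left out, the last holds). Time passes only in rows, so rows that repeat a pose let the fingers close. It gives the time, the measured TCP pose, the force, the opening and the grip force at its end, in the units of the state.
- sense(): the state, without advancing time (a new reading comes with each control period).
- camera(name): name is "scene" or "side" or "wrist"; returns (picture, depth): 480x640x3 uint8, red, green, blue; 480x640 float32, m along the optical axis (not along the pixel's ray), 0 where there is no reading.
- get_calibration(name): a dict with "intrinsics" (3x3 intrinsics, pixels), "R" (3x3) and "t" (3): a world point X has camera coordinates R X + t; the wrist camera has in their place "mount" (4x4, takes a point from camera to tool coordinates, whose origin is the TCP and whose axes are the flange's). Camera axes: x right, y down, z forward; pixel columns grow to the right and rows downward; lengths in m; the calibration is good to about 2 mm. A picture is of the moment at which its call begins: read the wrist's pose just before it. get_calibration takes no time and is no camera call.
- finish_job(): hands the job in; it is judged then, once.
Trained networks look in the newest picture that a camera, given by its name, has taken for a name from the list of things; names that differ only in an ending like _2 or _b are one class to them, and where a whole thing is asked for, a point or a joint stands for the part that bears it (a point fixed in the world has none). Each returns a list of dicts, best first, with "confidence" (0 to 1); they miss things now and then, are a little off and sometimes report something else, mostly with a low value. They report only what shows in the picture. A call takes as long as a camera call.
- outline_of(label, camera): "mask" (480x640 bool, what is visible of it) and "position" ([column, row] in pixels, amid what is visible of it).
- spot_point(label, camera): "position" ([column, row] in pixels: a listed point, or the origin of a listed thing).
The state is a dict: "t": time; "qpos": joint angles; "joint_velocities": joint speeds; "joint_efforts": joint torques, N m; "eef_pos": TCP position; "eef_rot": TCP orientation; "wrist_force": force on the tool from outside, world axes, zero at the start; "moment": the same for the moment, N m; "grip_width": finger opening in m; "grasp_force": force on a finger pad.
Only numpy, scipy, OpenCV 4.12 (cv2) and the standard library are available. Lean on these libraries where they do the work, as an engineer would, in place of code of your own. Each camera call takes 0.05 s, during which the arm holds its last target. There are 200 camera calls.

## Working session

There is one attempt and no reset: what is moved stays moved. The work goes in short steps, Python scripts to look and compute and a tool call to move; the robot and the scene stay as the last step left them, time stands still between calls to the robot, and variables do not carry over. Pictures are saved under pics/ and viewed, at most 10 in all, crops included, and the job is handed in when it is done.

Besides the shell and the picture viewer there is one more tool, called after ">>>" as name([rows], argument=value, ...), one row to a line, values as JSON. apply_moves: Moves the arm, as the interface text tells. Its arguments: {"type":"object","properties":{"rows":{"type":"array"},"grip_force":{"type":"number"}},"required":["rows"]}

```bash
mkdir -p pics; cat > h.py <<'E'
import numpy as np, cv2
from rig import *
from scipy.spatial.transform import Rotation as Ro
def calib(name):
    c=get_calibration(name); K=np.array(c["intrinsics"])
    if "mount" in c:
        s=sense(); T=np.eye(4); T[:3,:3]=Ro.from_euler('xyz',s["eef_rot"]).as_matrix(); T[:3,3]=s["eef_pos"]
        M=T@np.array(c["mount"]); R=M[:3,:3].T; t=-R@M[:3,3]
    else: R=np.array(c["R"]); t=np.array(c["t"])
    return K,R,t
def back(u,v,z,K,R,t):
    p=np.linalg.inv(K)@np.array([u*np.ones_like(z),v*np.ones_like(z),np.ones_like(z)])*z
    return (R.T@(p-np.array(t).reshape(-1,1))).T
def at(uv,d,cal,r=2):
    u,v=[int(round(x)) for x in uv]; w=d[max(v-r,0):v+r+1,max(u-r,0):u+r+1]; w=w[w>0]
    if len(w)==0: return None
    return back(np.array([uv[0]]),np.array([uv[1]]),np.array([np.median(w)]),*cal)[0]
def ray(uv,cal):
    K,R,t=cal; d=R.T@np.linalg.inv(K)@np.array([uv[0],uv[1],1.]); return -R.T@t,d/np.linalg.norm(d)
def save(img,name): cv2.imwrite('pics/'+name,img[:,:,::-1])
E
python3 - <<'E'
from h import *
np.set_printoptions(precision=4,suppress=True)
ims=[]
for n in ["scene","side"]:
    cal=calib(n); im,d=camera(n); ims.append(im); np.savez(n+'.npz',im=im,d=d)
    print(n,'cam at',-cal[1].T@cal[2])
    for l in ["cap_center","neck_rim","keeper_pivot","keeper_pin","tray_free","eyepiece","oil_bottle","grease_jar","reservoir"]:
        for r in spot_point(l,n)[:1]:
            print(l,np.round(r["position"],1),round(r["confidence"],2),at(r["position"],d,cal))
    save(im,n+'0.png')
E
```

```text
scene cam at [-0.0357  0.514   0.5064]
cap_center [201.3 284. ] 0.79 [0.5662 0.2462 0.1129]
neck_rim [199.6 280. ] 0.62 [0.5722 0.2454 0.1174]
keeper_pivot [160.8 289.3] 0.57 [0.5724 0.3099 0.1268]
keeper_pin [213.  268.3] 0.96 [0.5632 0.2237 0.135 ]
tray_free [360.  262.2] 0.75 [ 0.5792 -0.1397  0.0043]
eyepiece [345.2 243.8] 0.66 [ 0.6495 -0.1612  0.0164]
oil_bottle [252.2 308.4] 0.57 [0.572  0.1518 0.0181]
grease_jar [148.8 363.1] 0.63 [0.5514 0.3565 0.0213]
reservoir [207.7 326.2] 0.73 [0.5459 0.2545 0.044 ]
side cam at [ 0.6438 -0.7358  0.5079]
cap_center [336.3 214. ] 0.67 [0.5795 0.2161 0.1067]
neck_rim [337.5 211.9] 0.75 [0.5824 0.2159 0.1122]
keeper_pivot [338.5 193.2] 0.66 [0.5795 0.301  0.1272]
keeper_pin [330.3 205.5] 0.41 [0.5624 0.2555 0.1121]
tray_free [322.7 343. ] 0.65 [ 0.5775 -0.1232  0.0033]
eyepiece [369.4 367.3] 0.55 [ 0.659  -0.1867  0.0107]
oil_bottle [337.7 272.4] 0.96 [0.5882 0.1263 0.0015]
reservoir [349.5 250.8] 0.66 [0.6126 0.1791 0.0299]
```

```bash
python3 - <<'E'
import numpy as np,cv2
a=np.load('scene.npz')['im'][:,:,::-1]; b=np.load('side.npz')['im'][:,:,::-1]
cv2.imwrite('pics/a.png',cv2.resize(a[180:420,80:400],(800,600),interpolation=cv2.INTER_CUBIC))
cv2.imwrite('pics/b.png',cv2.resize(b[150:420,200:560],(800,600),interpolation=cv2.INTER_CUBIC))
E
```

```text
(no output)
```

View pics/a.png

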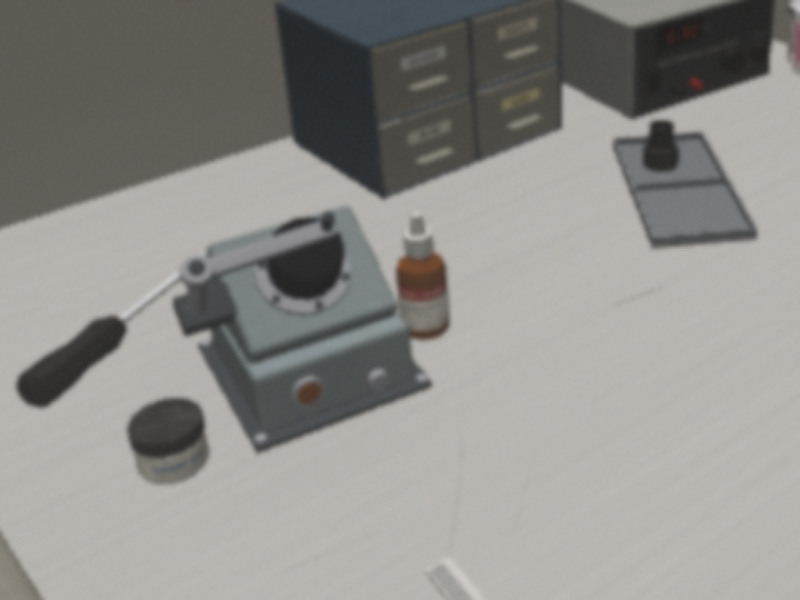

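View pics/b.png

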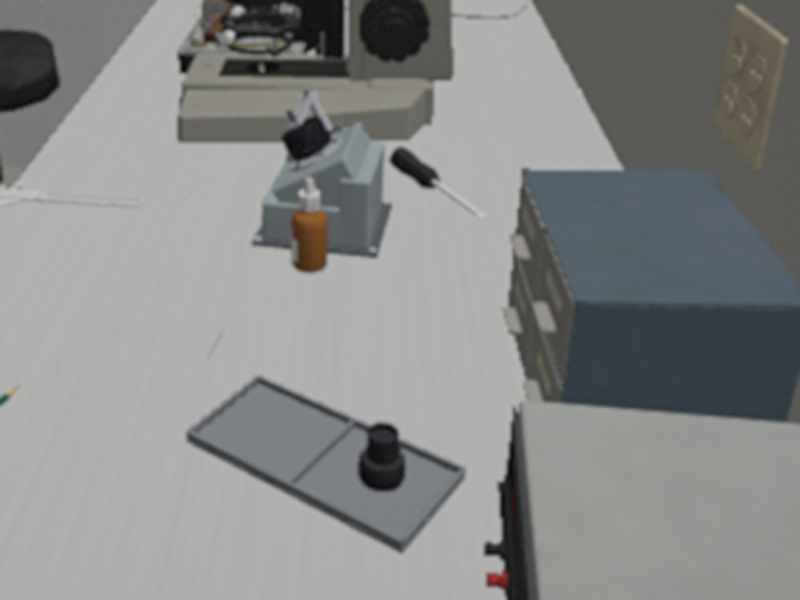

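The scene shows the tank with the keeper bar across the cap. The pivot is at crop (195,268), the pin at (328,222) and the bottle to the right. The side view shows the empty bay at (272,430), with the eyepiece in the far bay. Next I'll measure the slope's normal and the tray's yaw, and look up the wrist camera's mount.

```bash
cat > m1.py <<'E'
from h import *
np.set_printoptions(precision=4,suppress=True)
print('mount',np.array(get_calibration("wrist")["mount"]).round(3), sense()["eef_rot"])
for n in ["scene","side"]:
    cal=calib(n); im,d=camera(n)
    r=outline_of("reservoir",n)
    m=r[0]["mask"]; m=cv2.erode(m.astype(np.uint8),np.ones((3,3)))>0
    v,u=np.nonzero(m&(d>0)); P=back(u,v,d[v,u],*cal)
    rng=np.random.default_rng(0); best=None
    for _ in range(2000):
        a,b,c=P[rng.choice(len(P),3,False)]; nn=np.cross(b-a,c-a); L=np.linalg.norm(nn)
        if L<1e-6: continue
        nn/=L; nn*=np.sign(nn[2])
        if abs(nn[2]-.866)>.08: continue
        k=abs((P-a)@nn)<.002
        if best is None or k.sum()>best.sum(): best=k
    Q=P[best]; c=Q.mean(0); nn=np.linalg.svd(Q-c)[2][2]; nn*=np.sign(nn[2])
    print(n,len(P),best.sum(),'c',c,'n',nn,'yaw of front',np.degrees(np.arctan2(-nn[1],-nn[0])))
    # tray
    r=outline_of("tray_free",n) 
    print('tray',[(x["confidence"],x["mask"].sum()) for x in r])
    for l in ["cap","keeper","keeper_pin"]:
        r=outline_of(l,n)
        if r:
            v,u=np.nonzero(r[0]["mask"]&(d>0)); P=back(u,v,d[v,u],*cal); print(l,r[0]["confidence"],len(P),P.mean(0),P.min(0),P.max(0))
# tray by height from side depth
cal=calib("side"); v,u=np.nonzero(d>0); P=back(u,v,d[v,u],*cal)
k=(abs(P[:,0]-.6)<.15)&(abs(P[:,1]+.17)<.17)&(P[:,2]<.02)&(im[v,u].sum(1)<420)&(im[v,u].sum(1)>60)
Q=P[k]; rc=cv2.minAreaRect(Q[:,:2].astype(np.float32)); print('tray rect',rc,cv2.boxPoints(rc),k.sum(), Q[:,2].mean())
E
python3 m1.py
```

```text
mount [[ 0.    -0.966 -0.26   0.066]
 [ 1.     0.    -0.002  0.   ]
 [ 0.002 -0.26   0.966 -0.143]
 [ 0.     0.     0.     1.   ]] [3.1415 0.     0.3527]Traceback (most recent call last):
  File "m1.py", line 7, in <module>
    m=r[0]["mask"]; m=cv2.erode(m.astype(np.uint8),np.ones((3,3)))>0
      ~^^^
IndexError: list index out of range
```

```bash
python3 - <<'E'
s=open('m1.py').read()
s=s.replace('''    r=outline_of("reservoir",n)
    m=r[0]["mask"]; m=cv2.erode(m.astype(np.uint8),np.ones((3,3)))>0
    v,u=np.nonzero(m&(d>0)); P=back(u,v,d[v,u],*cal)
''','''    v,u=np.nonzero(d>0); P=back(u,v,d[v,u],*cal)
    P=P[(np.hypot(P[:,0]-.58,P[:,1]-.24)<.09)&(P[:,2]>.04)]
''')
open('m1.py','w').write(s)
E
python3 m1.py
```

```text
mount [[ 0.    -0.966 -0.26   0.066]
 [ 1.     0.    -0.002  0.   ]
 [ 0.002 -0.26   0.966 -0.143]
 [ 0.     0.     0.     1.   ]] [ 3.1415 -0.      0.3528]
scene 4717 1535 c [0.5844 0.2494 0.0812] n [-0.4951  0.0706  0.866 ] yaw of front -8.113690412849236
tray [(0.9, np.int64(1636))]
cap 0.56 627 [0.5684 0.2429 0.1067] [0.5522 0.1999 0.0773] [0.6011 0.2637 0.1317]
keeper 0.57 567 [0.5732 0.2752 0.1274] [0.5597 0.1982 0.0858] [0.6283 0.3215 0.1435]
keeper_pin 0.8 509 [0.5726 0.2759 0.1279] [0.5597 0.2236 0.1197] [0.5847 0.3214 0.1435]
side 1806 275 c [0.599  0.2202 0.0906] n [-0.4874  0.0665  0.8706] yaw of front -7.773977659808299
tray [(0.96, np.int64(4456))]
cap 0.76 323 [0.5831 0.2275 0.108 ] [0.5352 0.211  0.0006] [0.6086 0.4643 0.1277]
tray rect ((0.6594163179397583, -0.18632981181144714), (0.13443222641944885, 0.3151782155036926), 46.62922286987305) [[ 0.4987 -0.127 ]
 [ 0.7278 -0.3434]
 [ 0.8201 -0.2457]
 [ 0.591  -0.0292]] 4488 0.0049503559509224745
```

```bash
cat >> h.py <<'E'
def tri(rays):
    A=np.zeros((3,3));b=np.zeros(3)
    for o,d in rays:
        M=np.eye(3)-np.outer(d,d);A+=M;b+=M@o
    p=np.linalg.solve(A,b); return p,[np.linalg.norm(np.cross(p-o,d)) for o,d in rays]
def neck(yaw):
    c,s=np.cos(yaw),np.sin(yaw); x=np.array([.866*c,.866*s,.5]); y=np.array([-s,c,0]); z=np.array([-.5*c,-.5*s,.866]); return np.c_[x,y,z]
def tcp():
    s=sense(); return np.array(s["eef_pos"]),Ro.from_euler('xyz',s["eef_rot"])
def toolR(N,th): # tool z=-n ; th=0: tool x=+neck y ; th CCW about n
    return Ro.from_matrix(np.c_[N[:,1],N[:,0],-N[:,2]])if th==0 else Ro.from_rotvec(np.radians(th)*N[:,2])*toolR(N,0)
E
python3 - <<'E'
from h import *
np.set_printoptions(precision=4,suppress=True)
N=neck(np.radians(-8)); 
C={n:calib(n) for n in ["scene","side"]}
camera("scene");camera("side")
for l in ["cap_center","neck_rim","keeper_pivot","keeper_pin","tray_free"]:
    r={n:spot_point(l,n) for n in C}
    if all(r.values()):
        p,e=tri([ray(r[n][0]["position"],C[n]) for n in C]); print(l,p,e)
p,R=tcp(); tgt=toolR(N,0); print('rotvec',np.degrees((tgt*R.inv()).as_rotvec()), p)
v,u=np.nonzero(outline_of("tray_free","side")[0]["mask"])
cal=C["side"]; o=-cal[1].T@cal[2]
Pw=[]
for a,b in zip(u,v):
    q,dd=ray((a,b),cal); Pw.append((q+dd*(.006-q[2])/dd[2])[:2])
print(cv2.minAreaRect(np.array(Pw,np.float32)),cv2.boxPoints(cv2.minAreaRect(np.array(Pw,np.float32))))
E
```

```text
cap_center [0.5803 0.2345 0.1085] [np.float64(0.0036760296671761936), np.float64(0.003676029667176111)]
neck_rim [0.5801 0.2354 0.1062] [np.float64(0.00409075046956335), np.float64(0.004090750469563188)]
keeper_pivot [0.5803 0.3071 0.1238] [np.float64(0.0034719969970703033), np.float64(0.0034719969970701437)]
keeper_pin [0.5665 0.2236 0.1376] [np.float64(0.0006747056432111163), np.float64(0.000674705643210986)]
tray_free [ 0.5771 -0.1319  0.008 ] [np.float64(0.0008822028307395071), np.float64(0.0008822028307394401)]
rotvec [-19.7587 -24.497   60.3123] [ 0.1814 -0.4927  0.2313]
((0.6184443235397339, -0.15011492371559143), (0.10252624750137329, 0.20334699749946594), 58.13191223144531) [[ 0.505  -0.14  ]
 [ 0.6777 -0.2473]
 [ 0.7319 -0.1603]
 [ 0.5592 -0.0529]]
```

>>> apply_moves([
  [0.03, 0.3, 0.25, 0.06, 0, 0, 0],
  [0.03, 0.3, 0.25, 0.06, 0, 0, 0],
  [0.03, 0.3, 0.25, 0.06, 0, 0, 0],
  [0.03, 0.3, 0.25, 0.06, 0, 0, 0],
  [0.03, 0.3, 0.25, 0.06, 0, 0, 0],
  [0.03, 0.3, 0.25, 0.06, 0, 0, 0],
  [0.03, 0.3, 0.25, 0.06, 0, 0, 0],
  [0.03, 0.335, 0.737, 0.06, -20, -24.5, 60],
  [0.03, 0.335, 0.737, 0.06, -20, -24.5, 60],
  [0.03, 0.335, 0.737, 0.06, -20, -24.5, 60],
  [0.03, 0.335, 0.737, 0.06, -20, -24.5, 60],
  [0.03, 0.335, 0.737, 0.06, -20, -24.5, 60],
])

```text
t: 3.45
eef_pos: [0.4803, -0.0214, 0.2883]
eef_rot: [2.801, -0.067, 1.04]
wrist_force: [1.7, 0.5, -0.3]
grip_width: 0.0302
grasp_force: 0.0
```

```bash
cat > g.py <<'E'
# go helper: print shift/rotvec to a target
from h import *
import sys
def go(P,R):
    p,r=tcp(); print('shift',np.round(np.array(P)-p,4),'rot',np.round(np.degrees((R*r.inv()).as_rotvec()),1))
E
python3 -c "
from g import *
print({k:np.round(v,3) for k,v in sense().items()})
go([.516,.244,.225],toolR(neck(np.radians(-8)),0))"
```

```text
{'t': np.float64(3.45), 'qpos': array([-0.164,  0.037,  1.802, -0.075,  0.961,  0.411]), 'joint_velocities': array([ 1.221, -0.253,  0.436, -0.345, -0.815,  0.032]), 'joint_efforts': array([ -7.054, -29.022, -26.392,   0.209,  -0.144,  -0.153]), 'eef_pos': array([ 0.48 , -0.021,  0.288]), 'eef_rot': array([ 2.801, -0.067,  1.04 ]), 'wrist_force': array([ 1.719,  0.46 , -0.315]), 'moment': array([0.108, 0.141, 0.012]), 'grasp_force': np.float64(0.0), 'grip_width': np.float64(0.03)}
shift [ 0.0357  0.2654 -0.0633] rot [-7.1 -8.7 22. ]
```

>>> apply_moves([
  [0.03, 0.03, 0.25, -0.06, -7, -8.7, 22],
  [0.03, 0.03, 0.25, -0.06, -7, -8.7, 22],
  [0.03, 0.03, 0.25, -0.06, -7, -8.7, 22],
  [0.03, 0.03, 0.25, -0.06, -7, -8.7, 22],
  [0.03, 0.03, 0.25, -0.06, -7, -8.7, 22],
  [0.03, 0.03, 0.25, -0.06, -7, -8.7, 22],
  [0.03, 0.03, 0.25, -0.06, -7, -8.7, 22],
  [0.03, 0.03, 0.25, -0.06, -7, -8.7, 22],
  [0.03, 0.03, 0.25, -0.06, -7, -8.7, 22],
])

```text
t: 4.35
eef_pos: [0.5106, 0.225, 0.2283]
eef_rot: [2.621, -0.002, 1.424]
wrist_force: [0.3, 0.2, 0.5]
grip_width: 0.0302
grasp_force: 0.0
```

```bash
cat > w.py <<'E'
from g import *
np.set_printoptions(precision=4,suppress=True)
def look(name,labels):
    cal=calib("wrist"); im,d=camera("wrist"); save(im,name)
    out={}
    for l in labels:
        for r in spot_point(l,"wrist")[:1]:
            out[l]=r["position"]; print(l,np.round(r["position"],1),round(r["confidence"],2),at(r["position"],d,cal))
    return cal,im,d,out
E
python3 - <<'E'
from w import *
go([.516,.244,.225],toolR(neck(np.radians(-8)),0)); print(np.round(sense()['qpos'],2))
cal,im,d,o=look('w1.png',["cap_center","neck_rim","keeper_pivot","keeper_pin"])
v,u=np.nonzero(d>0); P=back(u,v,d[v,u],*cal); np.save('w1P.npy',P); 
P=P[(np.hypot(P[:,0]-.58,P[:,1]-.24)<.09)&(P[:,2]>.04)]
rng=np.random.default_rng(0); best=None
for _ in range(1000):
    a,b,c=P[rng.choice(len(P),3,False)]; nn=np.cross(b-a,c-a); L=np.linalg.norm(nn)
    if L<1e-6: continue
    nn/=L; nn*=np.sign(nn[2])
    if abs(nn[2]-.866)>.08: continue
    k=abs((P-a)@nn)<.0015
    if best is None or k.sum()>best.sum(): best=k
Q=P[best]; c=Q.mean(0); nn=np.linalg.svd(Q-c,full_matrices=False)[2][2]; nn*=np.sign(nn[2])
print(len(P),best.sum(),'c',c,'n',nn,np.degrees(np.arctan2(-nn[1],-nn[0])))
h=(P-c)@nn; print(np.histogram(h,bins=np.arange(-.01,.08,.002)))
E
```

```text
shift [ 0.0054  0.019  -0.0033] rot [-0.2 -0.2  0.4]
[ 0.43  0.22  1.83 -0.44  0.69  0.86]
cap_center [313.4 191.7] 0.8 [0.569  0.2432 0.1262]
neck_rim [312.1 192.7] 0.95 [0.5683 0.2426 0.1258]
keeper_pivot [309.9  72.7] 0.86 [0.5746 0.311  0.1308]
keeper_pin [318.9 221.3] 0.98 [0.5628 0.2284 0.14  ]
51445 9799 c [0.5923 0.2418 0.0851] n [-0.491   0.0723  0.8682] -8.373924259578253
(array([1248,  408,  108,  384, 5333, 5355,  567,  749,  129,    4,    4,
          7,    6,    3,    8,    6,    8,   11,    6,   11,   40,   45,
       1291, 1435,   10,    0,    1,  188, 2333,  890,  128,  204,   57,
          9,   21,  116,    5,    0,    0,    0,    0,    0,    0,    0]), array([-0.01 , -0.008, -0.006, -0.004, -0.002,  0.   ,  0.002,  0.004,
        0.006,  0.008,  0.01 ,  0.012,  0.014,  0.016,  0.018,  0.02 ,
        0.022,  0.024,  0.026,  0.028,  0.03 ,  0.032,  0.034,  0.036,
        0.038,  0.04 ,  0.042,  0.044,  0.046,  0.048,  0.05 ,  0.052,
        0.054,  0.056,  0.058,  0.06 ,  0.062,  0.064,  0.066,  0.068,
        0.07 ,  0.072,  0.074,  0.076,  0.078]))
```

View pics/w1.png

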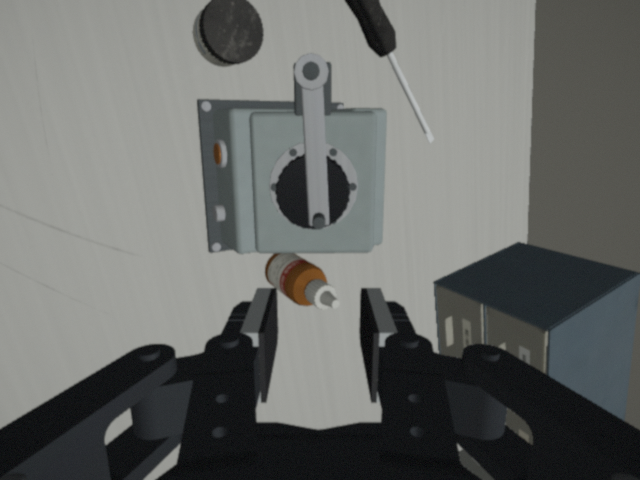

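The wrist view shows the cap at (313,187) on its flange. The bar runs from the pivot at (310,71) to the pin at (319,221), with the bottle below at (300,280). The plane heights agree with the given dimensions: cap top at +36 mm, bar top at +47.5 mm and pin top at +61 mm above the slope. Next I'll fit the cap circle and the bar in the neck frame.

```bash
python3 - <<'E'
from w import *
P=np.load('w1P.npy'); P=P[(np.hypot(P[:,0]-.58,P[:,1]-.24)<.12)&(P[:,2]>.04)]
c=np.array([0.5923,0.2418,0.0851]); N=neck(np.radians(-8.3)); Q=(P-c)@N
def sel(a,b): return Q[(Q[:,2]>a)&(Q[:,2]<b)]
t=sel(.0335,.0385); t=t[(abs(t[:,0])<.06)&(abs(t[:,1])<.04)]
ce,r=cv2.minEnclosingCircle(t[:,:2].astype(np.float32)); print('captop h',np.median(t[:,2]),'circle',ce,r, len(t), np.percentile(t[:,0],[1,99]),np.percentile(t[:,1],[1,99]))
# flange ring
f=sel(.0025,.007); print('flange',np.median(f[:,2]),cv2.minEnclosingCircle(f[(np.hypot(f[:,0]-ce[0],f[:,1]-ce[1])<.036)][:,:2].astype(np.float32)))
b=sel(.045,.05); b=b[abs(b[:,0]-ce[0])<.03]; print('bar',cv2.minAreaRect(b[:,:2].astype(np.float32)),np.median(b[:,2]),np.percentile(b,[1,99],axis=0))
p=sel(.056,.066); print('pintop',len(p),np.median(p,0),np.percentile(p,[2,98],axis=0))
o=np.array([ce[0],ce[1],np.median(t[:,2])-.006]); rim=c+N@o; print('rim world',rim)
for nm,off in [('pin',[0,-.014,.023]),('pivot',[0,.072,.011])]: print(nm,rim+N@np.array(off))
np.savez('neck.npz',N=N,rim=rim)
E
```

```text
captop h 0.03604099373090302 circle (-0.00025009585078805685, -0.004692403599619865) 0.024069419130682945 2740 [-0.023   0.0219] [-0.0268  0.0163]
flange 0.004272249244561748 ((0.0014856657944619656, -0.0050895120948553085), 0.03361556679010391)
bar ((-4.255678504705429e-05, 0.026522593572735786), (0.01941971480846405, 0.10100219398736954), 0.5718969702720642) 0.04726328723543259 [[-0.0089 -0.0199  0.0454]
 [ 0.0089  0.0752  0.0498]]
pintop 151 [ 0.0033 -0.0183  0.0609] [[ 0.0003 -0.0222  0.0569]
 [ 0.0069 -0.015   0.0621]]
rim world [0.5765 0.2394 0.111 ]
pin [0.5631 0.2272 0.1309]
pivot [0.5815 0.3114 0.1205]
```

```bash
python3 - <<'E'
from w import *
N=np.load('neck.npz')['N']; c=np.array([0.5923,0.2418,0.0851])
go(c+N@[.002,-.018,.085],toolR(N,0)); print('down',N@[0,0,-.035]); print(sense()['qpos'].round(2))
piv=np.array([0,.0673,.05]); p0=piv+.086*np.array([0,-1,0])
for k in range(1,14):
    a=np.radians(8*k); print(k,np.round(N@(piv+.086*np.array([np.sin(a),-np.cos(a),0])-p0),3),np.round(8*k*N[:,2],1))
E
```

```text
shift [ 0.0387  0.0042 -0.0685] rot [-0.2 -0.2  0.1]
down [ 0.0173 -0.0025 -0.0303]
[ 0.43  0.22  1.83 -0.44  0.69  0.86]
1 [ 0.01  -0.001  0.006] [-4.   0.6  6.9]
2 [0.021 0.    0.012] [-7.9  1.2 13.9]
3 [0.031 0.003 0.017] [-11.9   1.7  20.8]
4 [0.041 0.007 0.023] [-15.8   2.3  27.7]
5 [0.05  0.013 0.028] [-19.8   2.9  34.6]
6 [0.059 0.02  0.032] [-23.7   3.5  41.6]
7 [0.067 0.029 0.036] [-27.7   4.   48.5]
8 [0.073 0.038 0.039] [-31.7   4.6  55.4]
9 [0.079 0.049 0.041] [-35.6   5.2  62.4]
10 [0.083 0.06  0.042] [-39.6   5.8  69.3]
11 [0.086 0.071 0.043] [-43.5   6.4  76.2]
12 [0.087 0.083 0.043] [-47.5   6.9  83.1]
13 [0.087 0.095 0.042] [-51.5   7.5  90.1]
```

>>> apply_moves([
  [0.025, 0.039, 0.004, -0.0685, -0.2, -0.2, 0.1],
  [0.025, 0.039, 0.004, -0.0685, -0.2, -0.2, 0.1],
  [0.025, 0.039, 0.004, -0.0685, -0.2, -0.2, 0.1],
  [0.025, 0.039, 0.004, -0.0685, -0.2, -0.2, 0.1],
  [0.025, 0.039, 0.004, -0.0685, -0.2, -0.2, 0.1],
])

```text
t: 5.1
eef_pos: [0.5497, 0.2307, 0.1609]
eef_rot: [2.616, -0.0, 1.427]
wrist_force: [-0.1, 0.3, 1.7]
grip_width: 0.0249
grasp_force: 0.0
```

```bash
python3 - <<'E'
from w import *
N=np.load('neck.npz')['N']; c=np.array([0.5923,0.2418,0.0851])
go(c+N@[.002,-.018,.085],toolR(N,0))
cal,im,d,o=look('w2.png',["keeper_pin"])
K,R,t=cal
p,r=tcp(); print('tcp in c',(p-c)@N)
E
```

```text
shift [-0.0003 -0.0008 -0.0012] rot [-0.   0.1 -0.1]
tcp in c [ 0.0028 -0.017   0.0861]
```

View pics/w2.png

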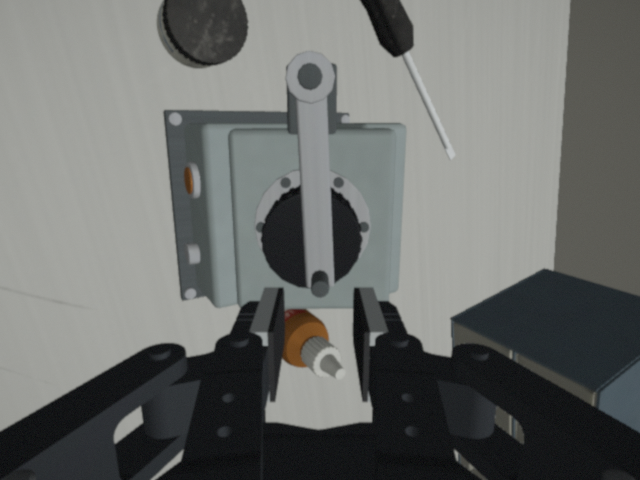

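The pin shows at (320,280), centred between the fingertips at (268,295) and (372,295). I'll descend along the neck axis to straddle it.

>>> apply_moves([
  [0.025, 0.008, -0.001, -0.015, 0, 0, 0],
  [0.025, 0.017, -0.003, -0.031, 0, 0, 0],
  [0.016, 0.017, -0.003, -0.031, 0, 0, 0],
  [0.016, 0.017, -0.003, -0.031, 0, 0, 0],
  [0.016, 0.017, -0.003, -0.031, 0, 0, 0],
])

```text
t: 5.7
eef_pos: [0.5665, 0.2279, 0.1296]
eef_rot: [2.616, -0.0, 1.428]
wrist_force: [0.1, -0.0, -0.8]
grip_width: 0.0161
grasp_force: 0.0
```

>>> apply_moves([
  [0.016, 0.01, -0.001, 0.006, -4, 0.6, 6.9],
  [0.016, 0.021, 0, 0.012, -7.9, 1.2, 13.9],
  [0.016, 0.031, 0.003, 0.017, -11.9, 1.7, 20.8],
  [0.016, 0.041, 0.007, 0.023, -15.8, 2.3, 27.7],
  [0.016, 0.05, 0.013, 0.028, -19.8, 2.9, 34.6],
  [0.016, 0.05, 0.013, 0.028, -19.8, 2.9, 34.6],
])

```text
t: 6.3
eef_pos: [0.6175, 0.2415, 0.1582]
eef_rot: [2.722, 0.329, 2.056]
wrist_force: [0.7, 0.5, 0.5]
grip_width: 0.0161
grasp_force: 0.0
```

```bash
python3 - <<'E'
from w import *
N=np.load('neck.npz')['N']; c=np.array([0.5923,0.2418,0.0851])
cal,im,d,o=look('w3.png',["keeper_pin","keeper_pivot"])
p,r=tcp(); q=(p-c)@N; print('tcp in c',q,'angle',np.degrees(np.arctan2(q[0],.0673-q[1])),sense()['qpos'].round(2))
a=np.radians(106);go(c+N@(np.array([0,.0673,q[2]])+.086*np.array([np.sin(a),-np.cos(a),0])),toolR(N,106))
E
```

```text
keeper_pin [311.  308.9] 0.88 [0.6093 0.2446 0.1634]
keeper_pivot [303.   60.9] 0.92 [0.5755 0.3099 0.1313]
tcp in c [0.056  0.0021 0.05  ] angle 40.67533852982766 [ 0.37  0.48  1.67 -0.47  0.58  0.16]
shift [0.0357 0.0846 0.0133] rot [-32.7   4.8  57.3]
```

View pics/w3.png

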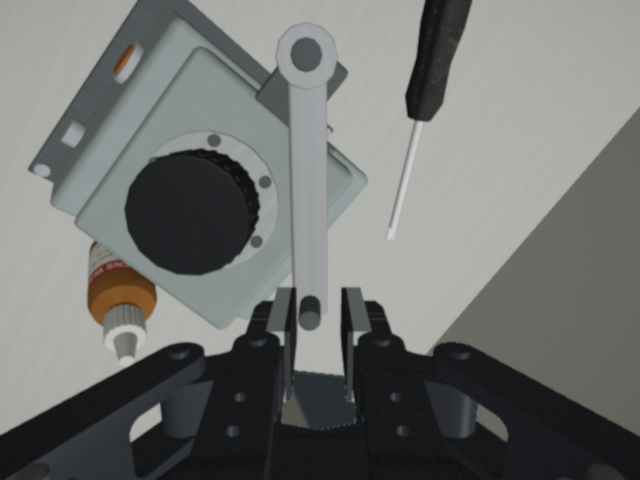

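The pin at (311,309) is between the fingers and the bar is at about 40°, clear of the cap. I'll continue the arc.

>>> apply_moves([
  [0.016, 0.009, 0.007, 0.004, -4, 0.6, 6.9],
  [0.016, 0.017, 0.016, 0.008, -7.9, 1.2, 13.8],
  [0.016, 0.023, 0.025, 0.011, -11.9, 1.7, 20.8],
  [0.016, 0.029, 0.036, 0.013, -15.8, 2.3, 27.7],
  [0.016, 0.033, 0.047, 0.014, -19.8, 2.9, 34.6],
  [0.016, 0.036, 0.058, 0.015, -23.7, 3.5, 41.6],
  [0.016, 0.037, 0.07, 0.015, -27.7, 4.1, 48.5],
  [0.016, 0.037, 0.082, 0.014, -31.7, 4.6, 55.4],
  [0.016, 0.037, 0.082, 0.014, -31.7, 4.6, 55.4],
  [0.016, 0.037, 0.082, 0.014, -31.7, 4.6, 55.4],
])

```text
t: 7.45
eef_pos: [0.6529, 0.3223, 0.1699]
eef_rot: [-3.004, 0.507, -3.01]
wrist_force: [1.1, -0.6, -0.0]
grip_width: 0.016
grasp_force: 0.0
```

```bash
python3 - <<'E'
from w import *
N=np.load('neck.npz')['N']; c=np.array([0.5923,0.2418,0.0851])
cal,im,d,o=look('w4.png',["keeper_pin","keeper_pivot"])
p,r=tcp(); q=(p-c)@N; print('tcp in c',q,'angle',np.degrees(np.arctan2(q[0],.0673-q[1])),sense()['qpos'].round(2))
# bar direction from depth
v,u=np.nonzero(d>0); P=back(u,v,d[v,u],*cal); Q=(P-c)@N
b=Q[(abs(Q[:,2]-.0475)<.004)&(np.hypot(Q[:,0],Q[:,1]-.0673)<.09)]
w=np.linalg.svd(b[:,:2]-b[:,:2].mean(0),full_matrices=False)[2][0]; print('bar',len(b),b.mean(0),w,np.degrees(np.arctan2(w[0],-w[1])))
rim=np.load('neck.npz')['rim']
for th in (0,106-26*0,):pass
# cap refit from clear view
t=Q[(abs(Q[:,2]-.036)<.0025)&(np.hypot(Q[:,0],Q[:,1]+.0047)<.035)]
if len(t)>50: print('cap',len(t),np.median(t[:,2]),cv2.minEnclosingCircle(t[:,:2].astype(np.float32)),np.percentile(t,[1,99],axis=0))
E
```

```text
keeper_pin [311.3 312.3] 0.57 [0.6432 0.32   0.1781]
tcp in c [0.0849 0.0881 0.0494] angle 103.7367958964386 [ 0.48  0.58  1.43 -0.45  0.74 -0.91]
bar 10680 [0.0337 0.0749 0.0476] [0.976 0.218] 102.5890915236815
cap 9179 0.035993403179272423 ((3.499118611216545e-05, -0.004244440235197544), 0.02417842671275139) [[-0.0054 -0.0254  0.034 ]
 [ 0.0223  0.0186  0.0376]]
```

The bar is at about 102°. I'll retreat along the axis, move over the cap and wind the wrist back.

>>> apply_moves([
  [0.016, -0.02, 0.003, 0.035, 0, 0, 0],
  [0.016, -0.04, 0.006, 0.069, 0, 0, 0],
  [0.03, -0.075, -0.036, 0.03, 4.2, -0.6, -7.4],
  [0.05, -0.109, -0.078, 0.0, 8.4, -1.2, -14.7],
  [0.07, -0.109, -0.078, 0.0, 12.6, -1.8, -22.1],
  [0.07, -0.109, -0.078, 0.0, 16.8, -2.4, -29.4],
  [0.07, -0.109, -0.078, 0.0, 21, -3.1, -36.8],
  [0.07, -0.109, -0.078, 0.0, 25.2, -3.7, -44.2],
  [0.07, -0.109, -0.078, 0.0, 29.5, -4.3, -51.5],
  [0.07, -0.109, -0.078, 0.0, 33.7, -4.9, -58.9],
  [0.07, -0.109, -0.078, 0.0, 37.9, -5.5, -66.2],
  [0.07, -0.109, -0.078, 0.0, 42.1, -6.1, -73.6],
])

```text
t: 8.8
eef_pos: [0.5445, 0.244, 0.1705]
eef_rot: [2.641, 0.16, 1.709]
wrist_force: [0.1, -0.1, 0.9]
grip_width: 0.0702
grasp_force: 0.0
```

>>> apply_moves([
  [0.07, 0, 0, 0, 4.2, -0.6, -7.4],
  [0.07, 0, 0, 0, 8.4, -1.2, -14.7],
  [0.07, 0, 0, 0, 12.6, -1.8, -22.1],
  [0.07, 0, 0, 0, 16.8, -2.4, -29.4],
  [0.07, 0, 0, 0, 21, -3.1, -36.8],
  [0.07, 0, 0, 0, 25.2, -3.7, -44.2],
  [0.07, 0, 0, 0, 29.5, -4.3, -51.5],
  [0.07, 0, 0, 0, 33.7, -4.9, -58.9],
  [0.07, 0, 0, 0, 37.9, -5.5, -66.2],
  [0.07, 0, 0, 0, 42.1, -6.1, -73.6],
  [0.07, 0, 0, 0, 44, -6.4, -77],
  [0.07, 0, 0, 0, 44, -6.4, -77],
])

```text
t: 10.0
eef_pos: [0.5445, 0.2441, 0.1705]
eef_rot: [2.947, -0.489, 0.253]
wrist_force: [0.2, -0.1, -0.1]
grip_width: 0.07
grasp_force: 0.0
```

```bash
cat > st.py <<'E'
from w import *
N=np.load('neck.npz')['N']; c=np.array([0.5923,0.2418,0.0851])
def st(h,th):
    p,r=tcp(); print('tcp c',(p-c)@N,'rel rot',np.degrees((toolR(N,0).inv()*r).as_rotvec()),'q',np.array(sense()['qpos']).round(2))
    go(c+N@[0,-.0045,h],toolR(N,th))
    print({k:np.round(v,2) for k,v in sense().items() if k in('t','wrist_force','moment','grasp_force','grip_width')})
E
python3 - <<'E'
from st import *
st(.096,-98)
cal,im,d,o=look('w5.png',[])
v,u=np.nonzero(d>0); P=back(u,v,d[v,u],*cal); Q=(P-c)@N
t=Q[(abs(Q[:,2]-.036)<.003)&(np.hypot(Q[:,0],Q[:,1]+.0047)<.035)]
if len(t)>50: print('cap',len(t),np.median(t[:,2]),cv2.minEnclosingCircle(t[:,:2].astype(np.float32)),np.percentile(t,[1,99],axis=0))
E
```

```text
tcp c [ 0.0015 -0.0046  0.0978] rel rot [ 0.0115  0.0184 70.0174] q [ 0.44  0.36  1.81 -0.52  0.58  2.19]
shift [-0.0003  0.0002 -0.0023] rot [ 13.8  -2.  -24.2]
{'t': np.float64(10.0), 'wrist_force': array([ 0.23, -0.1 , -0.12]), 'moment': array([0.07, 0.27, 0.04]), 'grasp_force': np.float64(0.0), 'grip_width': np.float64(0.07)}
cap 6503 0.03616307860948122 ((-0.00012161243648733944, -0.004659020341932774), 0.024330001324415207) [[-0.0223 -0.0267  0.0344]
 [ 0.0222  0.0174  0.0377]]
```

View pics/w5.png

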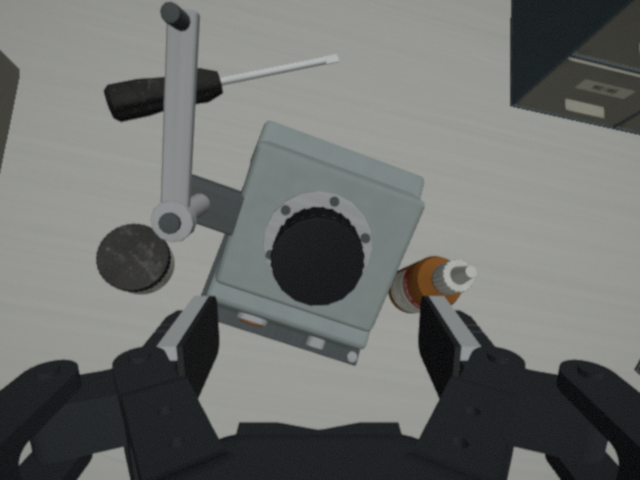

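The keeper is well aside, with its pin at (175,15). The cap sits at (318,257), between the open fingers. I'll finish the wind-back, descend and grip.

>>> apply_moves([
  [0.07, 0.0, 0.0, 0.0, 4.2, -0.6, -7.4],
  [0.07, 0.006, -0.001, -0.011, 8.4, -1.2, -14.7],
  [0.07, 0.016, -0.002, -0.03, 12.6, -1.8, -22],
  [0.07, 0.026, -0.004, -0.047, 13.8, -2, -24.2],
  [0.07, 0.034, -0.005, -0.062, 13.8, -2, -24.2],
  [0.07, 0.042, -0.006, -0.076, 13.8, -2, -24.2],
  [0.07, 0.042, -0.006, -0.076, 13.8, -2, -24.2],
  [0.07, 0.042, -0.006, -0.076, 13.8, -2, -24.2],
])

```text
t: 10.85
eef_pos: [0.5863, 0.2383, 0.0943]
eef_rot: [-3.064, -0.518, -0.301]
wrist_force: [0.7, 0.8, 0.2]
grip_width: 0.0698
grasp_force: 0.0
```

```bash
python3 -c "
from st import *
st(.010,-98)"
```

```text
tcp c [-0.0001 -0.0043  0.0107] rel rot [ 0.0206 -0.0398 97.764 ] q [ 0.39  0.53  1.8  -0.65  0.43  2.79]
shift [ 0.0004 -0.0003 -0.0006] rot [ 0.1 -0.1 -0.2]
{'t': np.float64(10.85), 'wrist_force': array([0.73, 0.81, 0.23]), 'moment': array([ 0.06,  0.21, -0.06]), 'grasp_force': np.float64(0.0), 'grip_width': np.float64(0.07)}
```

>>> apply_moves([
  [0.04, 0, 0, 0, 0, 0, 0],
  [0.04, 0, 0, 0, 0, 0, 0],
  [0.04, 0, 0, 0, 0, 0, 0],
  [0.04, 0, 0, 0, 0, 0, 0],
  [0.04, 0, 0, 0, 0, 0, 0],
], grip_force=45)

```text
t: 11.35
eef_pos: [0.5862, 0.2382, 0.0955]
eef_rot: [-3.064, -0.519, -0.302]
wrist_force: [-4.2, -3.0, 6.4]
grip_width: 0.0471
grasp_force: 45.5
```

```bash
python3 -c "
from st import *
st(.010,-98)
for k in range(1,13): print(k,np.round(N[:,2]*8.3*k/360*.01,4),np.round(N[:,2]*8.3*k,1))"
```

```text
tcp c [ 0.0004 -0.0044  0.0118] rel rot [-0.039   0.0083 97.7991] q [ 0.39  0.52  1.8  -0.65  0.44  2.79]
shift [ 0.0005 -0.0001 -0.0017] rot [ 0.1  0.  -0.2]
{'t': np.float64(11.35), 'wrist_force': array([-4.24, -2.98,  6.37]), 'moment': array([-0.55,  0.44, -0.45]), 'grasp_force': np.float64(45.52), 'grip_width': np.float64(0.05)}
1 [-0.0001  0.      0.0002] [-4.1  0.6  7.2]
2 [-0.0002  0.      0.0004] [-8.2  1.2 14.4]
3 [-0.0003  0.      0.0006] [-12.3   1.8  21.6]
4 [-0.0005  0.0001  0.0008] [-16.4   2.4  28.8]
5 [-0.0006  0.0001  0.001 ] [-20.5   3.   35.9]
6 [-0.0007  0.0001  0.0012] [-24.6   3.6  43.1]
7 [-0.0008  0.0001  0.0014] [-28.7   4.2  50.3]
8 [-0.0009  0.0001  0.0016] [-32.9   4.8  57.5]
9 [-0.001   0.0001  0.0018] [-37.    5.4  64.7]
10 [-0.0011  0.0002  0.002 ] [-41.1   6.   71.9]
11 [-0.0013  0.0002  0.0022] [-45.2   6.6  79.1]
12 [-0.0014  0.0002  0.0024] [-49.3   7.2  86.3]
```

>>> apply_moves([
  [0.04, -0.0001, 0, 0.0002, -4.1, 0.6, 7.2],
  [0.04, -0.0002, 0, 0.0004, -8.2, 1.2, 14.4],
  [0.04, -0.0003, 0, 0.0006, -12.3, 1.8, 21.6],
  [0.04, -0.0005, 0.0001, 0.0008, -16.4, 2.4, 28.8],
  [0.04, -0.0006, 0.0001, 0.001, -20.5, 3, 35.9],
  [0.04, -0.0007, 0.0001, 0.0012, -24.6, 3.6, 43.1],
  [0.04, -0.0008, 0.0001, 0.0014, -28.7, 4.2, 50.3],
  [0.04, -0.0009, 0.0001, 0.0016, -32.9, 4.8, 57.5],
  [0.04, -0.001, 0.0001, 0.0018, -37, 5.4, 64.7],
  [0.04, -0.0011, 0.0002, 0.002, -41.1, 6, 71.9],
  [0.04, -0.0013, 0.0002, 0.0022, -45.2, 6.6, 79.1],
  [0.04, -0.0014, 0.0002, 0.0024, -49.3, 7.2, 86.3],
])

```text
t: 12.55
eef_pos: [0.5848, 0.2392, 0.097]
eef_rot: [2.618, 0.019, 1.46]
wrist_force: [-0.5, 0.4, -0.8]
grip_width: 0.047
grasp_force: 46.2
```

```bash
python3 -c "
from st import *
st(.0127,1.6)"
```

```text
tcp c [-0.0001 -0.0037  0.0139] rel rot [ 0.0003  0.0214 -2.2119] q [ 0.39  0.52  1.8  -0.65  0.44  1.04]
shift [ 0.0006 -0.0009 -0.0009] rot [ 0.3 -0.  -0.5]
{'t': np.float64(12.55), 'wrist_force': array([-0.53,  0.38, -0.84]), 'moment': array([0.16, 0.46, 0.04]), 'grasp_force': np.float64(46.19), 'grip_width': np.float64(0.05)}
```

>>> apply_moves([
  [0.04, -0.0001, 0, 0.0002, -4.1, 0.6, 7.2],
  [0.04, -0.0002, 0, 0.0004, -8.2, 1.2, 14.4],
  [0.04, -0.0003, 0, 0.0006, -12.3, 1.8, 21.6],
  [0.04, -0.0005, 0.0001, 0.0008, -16.4, 2.4, 28.8],
  [0.04, -0.0006, 0.0001, 0.001, -20.5, 3, 35.9],
  [0.04, -0.0007, 0.0001, 0.0012, -24.6, 3.6, 43.1],
  [0.04, -0.0008, 0.0001, 0.0014, -28.7, 4.2, 50.3],
  [0.04, -0.0009, 0.0001, 0.0016, -32.9, 4.8, 57.5],
  [0.04, -0.001, 0.0001, 0.0018, -37, 5.4, 64.7],
  [0.04, -0.0011, 0.0002, 0.002, -41.1, 6, 71.9],
  [0.04, -0.0013, 0.0002, 0.0022, -45.2, 6.6, 79.1],
  [0.04, -0.0014, 0.0002, 0.0024, -49.3, 7.2, 86.3],
])

```text
t: 13.75
eef_pos: [0.5825, 0.2388, 0.0988]
eef_rot: [-3.023, 0.51, -3.049]
wrist_force: [-3.3, -0.8, -0.3]
grip_width: 0.0469
grasp_force: 46.4
```

>>> apply_moves([
  [0.04, -0.0001, 0, 0.0002, -4.1, 0.6, 7.2],
  [0.04, -0.0002, 0, 0.0004, -8.2, 1.2, 14.4],
  [0.04, -0.0003, 0, 0.0006, -12.3, 1.8, 21.6],
  [0.04, -0.0005, 0.0001, 0.0008, -16.4, 2.4, 28.8],
  [0.04, -0.0006, 0.0001, 0.001, -20.5, 3, 35.9],
  [0.04, -0.0007, 0.0001, 0.0012, -24.6, 3.6, 43.1],
  [0.04, -0.0008, 0.0001, 0.0014, -28.7, 4.2, 50.3],
  [0.04, -0.0009, 0.0001, 0.0016, -32.9, 4.8, 57.5],
  [0.04, -0.001, 0.0001, 0.0018, -37, 5.4, 64.7],
  [0.04, -0.0011, 0.0002, 0.002, -41.1, 6, 71.9],
  [0.04, -0.0013, 0.0002, 0.0022, -45.2, 6.6, 79.1],
  [0.04, -0.0014, 0.0002, 0.0024, -49.3, 7.2, 86.3],
])

```text
t: 14.95
eef_pos: [0.5816, 0.2382, 0.1016]
eef_rot: [-2.65, -0.185, -1.388]
wrist_force: [-0.8, -4.4, 1.2]
grip_width: 0.0466
grasp_force: 46.5
```

```bash
python3 -c "
from st import *
st(.0182,200)
cal,im,d,o=look('w6.png',[])
v,u=np.nonzero(d>0); P=back(u,v,d[v,u],*cal); Q=(P-c)@N
k=(np.hypot(Q[:,0],Q[:,1]+.0047)<.018)
print('cap top h',np.histogram(Q[k,2],bins=np.arange(.03,.07,.002)))
"
```

```text
tcp c [-0.0005 -0.0051  0.0194] rel rot [ -0.1147  -0.0953 158.5153] q [ 0.4   0.51  1.81 -0.64  0.45 -2.45]
shift [ 0.0011  0.0005 -0.0008] rot [ 0.8 -0.2 -1.2]
{'t': np.float64(14.95), 'wrist_force': array([-0.79, -4.42,  1.2 ]), 'moment': array([-0.62,  0.39, -0.42]), 'grasp_force': np.float64(46.49), 'grip_width': np.float64(0.05)}
cap top h (array([   0,    0,    0,    0,    0,    4, 6074, 3360,    1,    0,    0,
          0,    0,    0,    0,    0,    0,    0,    0,    0]), array([0.03 , 0.032, 0.034, 0.036, 0.038, 0.04 , 0.042, 0.044, 0.046,
       0.048, 0.05 , 0.052, 0.054, 0.056, 0.058, 0.06 , 0.062, 0.064,
       0.066, 0.068, 0.07 ]))
```

View pics/w6.png

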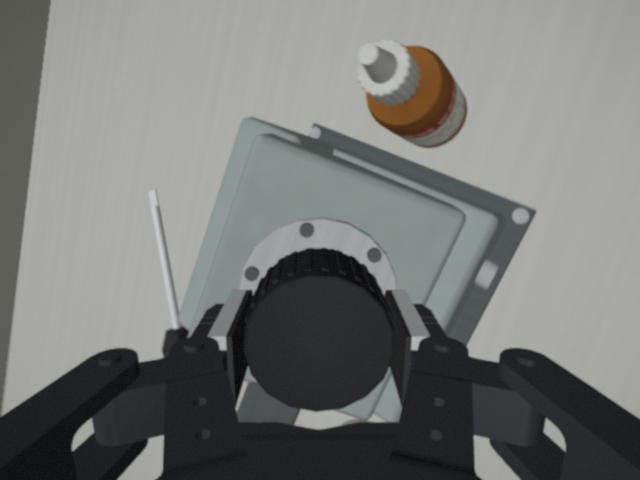

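The cap is gripped at (318,335). Its top is at 44 mm, up 8 mm after 298°, which matches the thread. I'll let go, wind back and regrip.

>>> apply_moves([
  [0.064, 0, 0, 0, 0, 0, 0],
  [0.064, 0, 0, 0, 0, 0, 0],
  [0.064, 0, 0, 0, 0, 0, 0],
  [0.064, 0, 0, 0, 4.1, -0.6, -7.2],
  [0.064, 0, 0, 0, 8.2, -1.2, -14.4],
  [0.064, 0, 0, 0, 12.3, -1.8, -21.6],
  [0.064, 0, 0, 0, 16.4, -2.4, -28.8],
  [0.064, 0, 0, 0, 20.5, -3, -35.9],
  [0.064, 0, 0, 0, 24.6, -3.6, -43.1],
  [0.064, 0, 0, 0, 28.7, -4.2, -50.3],
  [0.064, 0, 0, 0, 32.9, -4.8, -57.5],
  [0.064, 0, 0, 0, 37, -5.4, -64.7],
])

```text
t: 16.2
eef_pos: [0.5824, 0.2395, 0.1016]
eef_rot: [-2.814, 0.418, -2.588]
wrist_force: [-0.4, -0.9, -0.1]
grip_width: 0.0642
grasp_force: 0.0
```

>>> apply_moves([
  [0.064, 0, 0, 0, 4.1, -0.6, -7.2],
  [0.064, 0, 0, 0, 8.2, -1.2, -14.4],
  [0.064, 0, 0, 0, 12.3, -1.8, -21.6],
  [0.064, 0, 0, 0, 16.4, -2.4, -28.8],
  [0.064, 0, 0, 0, 20.5, -3, -35.9],
  [0.064, 0, 0, 0, 24.6, -3.6, -43.1],
  [0.064, 0, 0, 0, 28.7, -4.2, -50.3],
  [0.064, 0, 0, 0, 32.9, -4.8, -57.5],
  [0.064, 0, 0, 0, 37, -5.4, -64.7],
  [0.064, 0, 0, 0, 41.1, -6, -71.9],
  [0.064, 0, 0, 0, 45.2, -6.6, -79.1],
  [0.064, 0, 0, 0, 45.2, -6.6, -79.1],
])

```text
t: 17.4
eef_pos: [0.5824, 0.2395, 0.1016]
eef_rot: [2.699, 0.291, 1.97]
wrist_force: [-0.1, -0.0, -0.1]
grip_width: 0.0641
grasp_force: 0.0
```

```bash
python3 -c "
from st import *
st(.018,34)
cal,im,d,o=look('w7.png',[])
v,u=np.nonzero(d>0); P=back(u,v,d[v,u],*cal); Q=(P-c)@N
k=(np.hypot(Q[:,0],Q[:,1]+.0047)<.03)&(abs(Q[:,2]-.044)<.004)
print(np.median(Q[k,2]),cv2.minEnclosingCircle(Q[k,:2].astype(np.float32)))
"
```

```text
tcp c [ 0.     -0.0037  0.019 ] rel rot [ -0.0469  -0.0214 -34.9499] q [ 0.4   0.51  1.8  -0.64  0.45  0.46]
shift [ 0.0004 -0.0008 -0.0009] rot [ 0.5 -0.  -0.8]
{'t': np.float64(17.4), 'wrist_force': array([-0.08, -0.04, -0.08]), 'moment': array([ 0.02,  0.2 , -0.01]), 'grasp_force': np.float64(0.0), 'grip_width': np.float64(0.06)}
0.04366894116799868 ((-0.001232788315974176, -0.004722662270069122), 0.024616559967398643)
```

>>> apply_moves([
  [0.04, 0, -0.001, -0.001, 0, 0, 0],
  [0.04, 0, -0.001, -0.001, 0, 0, 0],
  [0.04, 0, -0.001, -0.001, 0, 0, 0],
  [0.04, 0, -0.001, -0.001, 0, 0, 0],
  [0.04, 0, -0.001, -0.001, 0, 0, 0],
], grip_force=45)

```text
t: 17.95
eef_pos: [0.5822, 0.2381, 0.1006]
eef_rot: [2.7, 0.292, 1.972]
wrist_force: [-2.0, -1.2, 3.3]
grip_width: 0.0469
grasp_force: 45.6
```

>>> apply_moves([
  [0.04, -0.0001, 0, 0.0002, -4.1, 0.6, 7.2],
  [0.04, -0.0002, 0, 0.0004, -8.2, 1.2, 14.4],
  [0.04, -0.0003, 0, 0.0006, -12.3, 1.8, 21.6],
  [0.04, -0.0005, 0.0001, 0.0008, -16.4, 2.4, 28.8],
  [0.04, -0.0006, 0.0001, 0.001, -20.5, 3, 35.9],
  [0.04, -0.0007, 0.0001, 0.0012, -24.6, 3.6, 43.1],
  [0.04, -0.0008, 0.0001, 0.0014, -28.7, 4.2, 50.3],
  [0.04, -0.0009, 0.0001, 0.0016, -32.9, 4.8, 57.5],
  [0.04, -0.001, 0.0001, 0.0018, -37, 5.4, 64.7],
  [0.04, -0.0011, 0.0002, 0.002, -41.1, 6, 71.9],
  [0.04, -0.0013, 0.0002, 0.0022, -45.2, 6.6, 79.1],
  [0.04, -0.0014, 0.0002, 0.0024, -49.3, 7.2, 86.3],
])

```text
t: 19.15
eef_pos: [0.5812, 0.2385, 0.1033]
eef_rot: [-2.753, 0.362, -2.427]
wrist_force: [-0.7, -0.4, 2.9]
grip_width: 0.0472
grasp_force: 46.5
```

>>> apply_moves([
  [0.04, -0.0001, 0, 0.0002, -4.1, 0.6, 7.2],
  [0.04, -0.0002, 0, 0.0004, -8.2, 1.2, 14.4],
  [0.04, -0.0003, 0, 0.0006, -12.3, 1.8, 21.6],
  [0.04, -0.0005, 0.0001, 0.0008, -16.4, 2.4, 28.8],
  [0.04, -0.0006, 0.0001, 0.001, -20.5, 3, 35.9],
  [0.04, -0.0006, 0.0001, 0.001, -20.5, 3, 35.9],
])

```text
t: 19.75
eef_pos: [0.5806, 0.2389, 0.1043]
eef_rot: [-2.618, 0.034, -1.771]
wrist_force: [-0.7, 2.3, 3.4]
grip_width: 0.047
grasp_force: 46.6
```

```bash
python3 -c "
from st import *
st(.0225,176)
cal,im,d,o=look('w8.png',[])
v,u=np.nonzero(d>0); P=back(u,v,d[v,u],*cal); Q=(P-c)@N
k=(np.hypot(Q[:,0],Q[:,1]+.0047)<.018)
print('cap top h',np.percentile(Q[k,2],[5,50,95]))
for l in [.005,.01,.02,.03,.04,.06]: print(l,N[:,2]*l)
"
```

```text
tcp c [-0.     -0.0046  0.0222] rel rot [  -0.1643   -0.06   -176.2722] q [ 0.4   0.5   1.81 -0.63  0.45 -2.01]
shift [-0.0001  0.0001  0.0003] rot [ 0.1  0.  -0.3]
{'t': np.float64(19.75), 'wrist_force': array([-0.74,  2.27,  3.37]), 'moment': array([0.18, 0.23, 0.14]), 'grasp_force': np.float64(46.6), 'grip_width': np.float64(0.05)}
cap top h [0.0467 0.0485 0.1082]
0.005 [-0.0025  0.0004  0.0043]
0.01 [-0.0049  0.0007  0.0087]
0.02 [-0.0099  0.0014  0.0173]
0.03 [-0.0148  0.0022  0.026 ]
0.04 [-0.0198  0.0029  0.0346]
0.06 [-0.0297  0.0043  0.052 ]
```

>>> apply_moves([
  [0.04, -0.0025, 0.0004, 0.0043, 0, 0, 0],
  [0.04, -0.005, 0.0007, 0.0087, 0, 0, 0],
  [0.04, -0.005, 0.0007, 0.0087, 0, 0, 0],
])

```text
t: 20.1
eef_pos: [0.5747, 0.2389, 0.1128]
eef_rot: [-2.62, 0.034, -1.774]
wrist_force: [0.2, -0.9, -0.6]
grip_width: 0.047
grasp_force: 46.7
```

The cap is free. I'll lift it well clear and work out the transfer.

>>> apply_moves([
  [0.04, -0.012, 0.002, 0.021, 0, 0, 0],
  [0.04, -0.025, 0.0035, 0.043, 0, 0, 0],
  [0.04, -0.038, 0.005, 0.066, 0, 0, 0],
  [0.04, -0.045, 0.006, 0.09, 0, 0, 0],
  [0.04, -0.045, 0.006, 0.11, 0, 0, 0],
  [0.04, -0.045, 0.006, 0.11, 0, 0, 0],
  [0.04, -0.045, 0.006, 0.11, 0, 0, 0],
])

```text
t: 20.8
eef_pos: [0.5298, 0.2449, 0.222]
eef_rot: [-2.62, 0.034, -1.774]
wrist_force: [-0.6, 0.4, -1.0]
grip_width: 0.0474
grasp_force: 46.7
```

```bash
python3 - <<'E'
from w import *
print({k:np.round(v,2) for k,v in sense().items() if k in('qpos','t','wrist_force','grasp_force','grip_width')})
go([.54,-.13,.23],Ro.from_euler('xyz',[np.pi,0,np.radians(-167)]))
d=np.load('side.npz')['d']; cal=calib("side"); v,u=np.nonzero(d>0); P=back(u,v,d[v,u],*cal)
k=(P[:,1]>-.3)&(P[:,1]<.2)&(P[:,2]>.06)&(P[:,0]>.62)&(P[:,0]<1); print('cabinet',np.percentile(P[k],[1,50,99],axis=0))
for y in np.arange(-.3,.2,.05):
    j=k&(abs(P[:,1]-y)<.025)
    if j.sum()>5: print(round(y,2),np.percentile(P[j,0],2))
E
```

```text
{'t': np.float64(20.8), 'qpos': array([ 0.45,  0.28,  1.77, -0.45,  0.7 , -2.19]), 'wrist_force': array([-0.65,  0.37, -0.98]), 'grasp_force': np.float64(46.71), 'grip_width': np.float64(0.05)}
shift [ 0.0102 -0.3749  0.008 ] rot [ 20.6  23.9 -63.3]
cabinet [[ 0.7427 -0.296   0.0663]
 [ 0.9697 -0.1204  0.1762]
 [ 0.9719  0.187   0.4989]]
-0.3 0.7382106358810403
-0.25 0.7422838175544965
-0.2 0.7604784833268533
-0.15 0.7899272637330932
-0.1 0.786984102443034
-0.05 0.7860433561868866
-0.0 0.7838546555655214
0.05 0.7825986123551296
0.1 0.952443739462243
0.15 0.9505372278144426
```

>>> apply_moves([
  [0.04, 0.001, -0.0375, 0.001, 2.1, 2.4, -6.3],
  [0.04, 0.002, -0.075, 0.002, 4.1, 4.8, -12.7],
  [0.04, 0.003, -0.1125, 0.003, 6.2, 7.2, -19],
  [0.04, 0.004, -0.15, 0.004, 8.2, 9.6, -25.3],
  [0.04, 0.005, -0.1875, 0.005, 10.3, 12, -31.6],
  [0.04, 0.006, -0.225, 0.006, 12.4, 14.3, -38],
  [0.04, 0.007, -0.2625, 0.007, 14.4, 16.7, -44.3],
  [0.04, 0.008, -0.3, 0.008, 16.5, 19.1, -50.6],
  [0.04, 0.009, -0.3375, 0.008, 18.5, 21.5, -57],
  [0.04, 0.01, -0.375, 0.008, 20.6, 23.9, -63.3],
  [0.04, 0.01, -0.375, 0.008, 20.6, 23.9, -63.3],
  [0.04, 0.01, -0.375, 0.008, 20.6, 23.9, -63.3],
])

```text
t: 22.0
eef_pos: [0.5395, -0.1308, 0.2283]
eef_rot: [3.141, -0.002, -2.917]
wrist_force: [-0.1, 0.8, -0.9]
grip_width: 0.047
grasp_force: 46.7
```

```bash
python3 - <<'E'
from w import *
print({k:np.round(v,3) for k,v in sense().items() if k in('eef_pos','eef_rot','qpos','t','wrist_force','grasp_force','grip_width')})
cal,im,d,o=look('w9.png',["tray_free","eyepiece","cap_center"])
p,r=tcp(); v,u=np.nonzero(d>0); P=back(u,v,d[v,u],*cal); T=(P-p)@r.as_matrix()
k=(np.hypot(T[:,0],T[:,1])<.019)&(T[:,2]<.0)&(T[:,2]>-.05); Q=P[k]; m=np.median(Q[:,2]); Q=Q[abs(Q[:,2]-m)<.006]
nn=np.linalg.svd(Q-Q.mean(0),full_matrices=False)[2][2]; nn*=np.sign(nn[2]); print('captop',len(Q),Q.mean(0),'n',nn, 'tilt',np.degrees(np.arccos(nn[2])))
k=(np.hypot(T[:,0],T[:,1])<.04)&(abs(P[:,2]-m)<.004); print(cv2.minEnclosingCircle(P[k][:,:2].astype(np.float32)))
for r_ in outline_of("tray_free","wrist")[:1]:
    mm=r_["mask"]&(d>0); v,u=np.nonzero(mm); W=back(u,v,d[v,u],*cal); W=W[W[:,2]<.02]
    rc=cv2.minAreaRect(W[:,:2].astype(np.float32)); print('tray',r_["confidence"],len(W),rc,cv2.boxPoints(rc).round(3).tolist(),np.median(W[:,2]))
E
```

```text
{'t': np.float64(22.0), 'qpos': array([-0.376,  0.401,  1.443, -0.   ,  1.3  , -2.171]), 'eef_pos': array([ 0.539, -0.131,  0.228]), 'eef_rot': array([ 3.141, -0.002, -2.917]), 'wrist_force': array([-0.084,  0.806, -0.886]), 'grasp_force': np.float64(46.707), 'grip_width': np.float64(0.047)}
tray_free [314.  243.2] 0.61 [ 0.5758 -0.1261  0.0033]
cap_center [316.8 323.2] 0.77 [ 0.5326 -0.1331  0.2535]
captop 10706 [ 0.5394 -0.1285  0.2538] n [ 0.0062 -0.0381  0.9993] tilt 2.2108990146072354
((0.5332416296005249, -0.13219141960144043), 0.037155743688344955)
tray 0.7 9728 ((0.6202372312545776, -0.1522068828344345), (0.09190389513969421, 0.20339706540107727), 58.095916748046875) [[0.5099999904632568, -0.13699999451637268], [0.6819999814033508, -0.24500000476837158], [0.7310000061988831, -0.16699999570846558], [0.5580000281333923, -0.05900000035762787]] 0.0032475708203385935
```

View pics/w9.png

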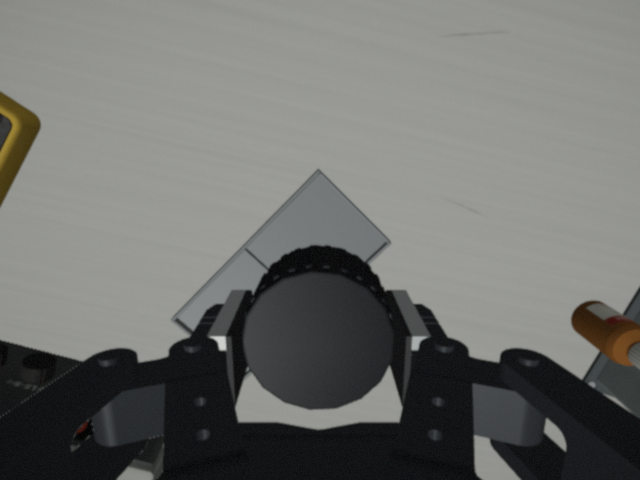

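The empty bay shows between (318,170), (390,242) and (246,247), and the cap is held upright at (318,340). The bay's centre comes out at about (0.577,-0.126), in agreement with the other estimates. I'll lower the cap over it.

>>> apply_moves([
  [0.04, 0.0375, 0.005, -0.02, 0, 0, 0],
  [0.04, 0.0375, 0.005, -0.05, 0, 0, 0],
  [0.04, 0.0375, 0.005, -0.085, 0, 0, 0],
  [0.04, 0.0375, 0.005, -0.12, 0, 0, 0],
  [0.04, 0.0375, 0.005, -0.15, 0, 0, 0],
  [0.04, 0.0375, 0.005, -0.175, 0, 0, 0],
  [0.04, 0.0375, 0.005, -0.195, 0, 0, 0],
  [0.04, 0.0375, 0.005, -0.207, 0, 0, 0],
  [0.04, 0.0375, 0.005, -0.212, 0, 0, 0],
  [0.04, 0.0375, 0.005, -0.212, 0, 0, 0],
  [0.04, 0.0375, 0.005, -0.212, 0, 0, 0],
])

```text
t: 23.35
eef_pos: [0.5785, -0.1249, 0.0196]
eef_rot: [-3.14, 0.003, -2.914]
wrist_force: [-1.1, -0.5, 0.5]
grip_width: 0.0467
grasp_force: 46.7
```

```bash
cat > pl.py <<'E'
from w import *
print({k:np.round(v,3) for k,v in sense().items() if k in('eef_pos','eef_rot','qpos','t','wrist_force','moment','grasp_force','grip_width')})
cal,im,d,o=look('w10.png',["tray_free","cap_center"])
p,r=tcp(); v,u=np.nonzero(d>0); P=back(u,v,d[v,u],*cal); T=(P-p)@r.as_matrix()
k=(np.hypot(T[:,0],T[:,1])<.019)&(T[:,2]<.0)&(T[:,2]>-.05); Q=P[k]; m=np.median(Q[:,2]); Q=Q[abs(Q[:,2]-m)<.006]
nn=np.linalg.svd(Q-Q.mean(0),full_matrices=False)[2][2]; nn*=np.sign(nn[2]); print('captop',len(Q),Q.mean(0),'n',nn)
k=(abs(P[:,2])<.015)&(np.hypot(P[:,0]-.56,P[:,1]+.1)<.15); F=P[k]
b=F[abs(F[:,2])<.002]; nb=np.linalg.svd(b[::7]-b.mean(0),full_matrices=False)[2][2]; print('bench z',np.median(b[:,2]),'n',nb*np.sign(nb[2]))
E
python3 pl.py
```

```text
{'t': np.float64(23.35), 'qpos': array([-0.342,  0.694,  1.571, -0.   ,  0.873, -2.14 ]), 'eef_pos': array([ 0.578, -0.125,  0.02 ]), 'eef_rot': array([-3.14 ,  0.003, -2.914]), 'wrist_force': array([-1.095, -0.547,  0.464]), 'moment': array([-0.006,  0.024, -0.007]), 'grasp_force': np.float64(46.707), 'grip_width': np.float64(0.047)}
cap_center [316.3 326.5] 0.9 [ 0.5724 -0.1271  0.0451]
captop 10766 [ 0.5778 -0.1251  0.045 ] n [ 0.0009 -0.0372  0.9993]
bench z 0.00015264694397527906 n [ 0.0013 -0.0012  1.    ]
```

>>> apply_moves([
  [0.04, 0, 0, -0.004, -2.1, 0, 0],
  [0.04, 0, 0, -0.008, -2.1, 0, 0],
  [0.04, 0, 0, -0.01, -2.1, 0, 0],
  [0.04, 0, 0, -0.01, -2.1, 0, 0],
  [0.04, 0, 0, -0.01, -2.1, 0, 0],
])

```text
t: 24.0
eef_pos: [0.5778, -0.1251, 0.0086]
eef_rot: [-3.105, -0.007, -2.915]
wrist_force: [-0.6, 0.7, -1.1]
grip_width: 0.0471
grasp_force: 46.7
```

```bash
python3 pl.py
```

```text
{'t': np.float64(24.0), 'qpos': array([-0.324,  0.708,  1.584, -0.047,  0.837, -2.091]), 'eef_pos': array([ 0.578, -0.125,  0.009]), 'eef_rot': array([-3.105, -0.007, -2.915]), 'wrist_force': array([-0.555,  0.699, -1.051]), 'moment': array([-0.026,  0.01 ,  0.003]), 'grasp_force': np.float64(46.722), 'grip_width': np.float64(0.047)}
cap_center [317.6 325.5] 0.82 [ 0.5716 -0.1261  0.0338]
captop 10759 [ 0.5773 -0.1242  0.034 ] n [ 0.0035 -0.0014  1.    ]
bench z 0.00013807907193318504 n [ 0.001  -0.0012  1.    ]
```

>>> apply_moves([
  [0.04, 0, 0, -0.0005, 0, 0, 0],
  [0.04, 0, 0, -0.001, 0, 0, 0],
  [0.04, 0, 0, -0.001, 0, 0, 0],
])

```text
t: 24.45
eef_pos: [0.5778, -0.1249, 0.0077]
eef_rot: [-3.105, -0.007, -2.914]
wrist_force: [-0.6, -0.8, 0.8]
grip_width: 0.0471
grasp_force: 46.8
```

>>> apply_moves([
  [0.04, 0, 0, -0.0005, 0, 0, 0],
  [0.04, 0, 0, -0.001, 0, 0, 0],
  [0.04, 0, 0, -0.001, 0, 0, 0],
])

```text
t: 24.75
eef_pos: [0.5778, -0.125, 0.0076]
eef_rot: [-3.105, -0.007, -2.914]
wrist_force: [-3.3, 1.1, 7.8]
grip_width: 0.0469
grasp_force: 47.7
```

The cap has touched down at about 8 N. I'll release gently and rise.

>>> apply_moves([
  [0.05, 0, 0, 0.001, 0, 0, 0],
  [0.054, 0, 0, 0.001, 0, 0, 0],
  [0.06, 0, 0, 0.001, 0, 0, 0],
  [0.062, 0, 0, 0.001, 0, 0, 0],
  [0.062, 0, 0, 0.001, 0, 0, 0],
  [0.062, 0, 0, 0.01, 0, 0, 0],
  [0.065, 0, 0, 0.03, 0, 0, 0],
  [0.065, 0, 0, 0.06, 0, 0, 0],
  [0.065, 0, 0, 0.1, 0, 0, 0],
  [0.065, -0.03, 0, 0.14, 0, 0, 0],
  [0.065, -0.05, 0, 0.17, 0, 0, 0],
  [0.065, -0.05, 0, 0.17, 0, 0, 0],
])

```text
t: 25.95
eef_pos: [0.528, -0.1254, 0.1819]
eef_rot: [-3.1, -0.001, -2.915]
wrist_force: [0.5, -0.1, 0.6]
grip_width: 0.0651
grasp_force: 0.0
```

```bash
python3 - <<'E'
from w import *
cal,im,d,o=look('w11.png',["tray_free","cap_center","eyepiece"])
v,u=np.nonzero(d>0); P=back(u,v,d[v,u],*cal)
Q=P[(abs(P[:,2]-.033)<.006)&(np.hypot(P[:,0]-.577,P[:,1]+.126)<.04)]
nn=np.linalg.svd(Q-Q.mean(0),full_matrices=False)[2][2]; print('captop',np.median(Q[:,2]),cv2.minEnclosingCircle(Q[:,:2].astype(np.float32)),nn)
cs=calib("scene"); im2,d2=camera("scene")
for l in ["keeper_pin","keeper_pivot","oil_bottle","grease_jar","eyepiece"]:
    for r in spot_point(l,"scene")[:1]: print(l,np.round(r["position"],1),at(r["position"],d2,cs))
s=sense(); print(s['t'],s['wrist_force'])
save(np.vstack([im[:,:],im2[:, :]])[::2,::2],'f.png')
E
```

```text
cap_center [312.7 278.4] 0.75 [ 0.5718 -0.1259  0.0333]
eyepiece [242.  353.1] 0.9 [ 0.6508 -0.1666  0.0239]
captop 0.03296438301930023 ((0.5772266387939453, -0.12444207817316055), 0.02464805543422699) [-0.0209 -0.005   0.9998]
keeper_pin [126.6 245.5] [0.6505 0.3237 0.1773]
keeper_pivot [159.6 288.9] [0.5728 0.3115 0.128 ]
oil_bottle [251.1 309.4] [0.5737 0.1533 0.0156]
grease_jar [146.2 363.6] [0.5531 0.36   0.0211]
eyepiece [344.6 245.3] [ 0.6496 -0.1594  0.0131]
26.45 [-0.7452  0.0356 -0.3095]
```

View pics/f.png

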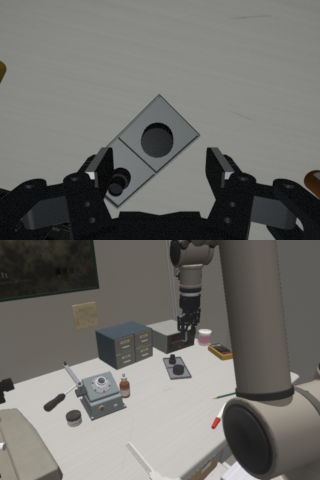

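The cap sits flat in the bay with its top at 33 mm, close to the bay's centre. The keeper is open and the eyepiece, bottle and jar have not moved, so I'll hand in.

```bash
python3 -c "
from rig import *
print(finish_job())"
```

```text
the job is handed in; nothing more can be done
None
```

The job is handed in at about 26 s: keeper swung about 102° open, cap unscrewed and set down flat near the centre of the empty bay, and the eyepiece, bottle and jar left in place by my last camera check; the handover itself returned no verdict.

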